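Close and lock the entryway key box

TASK

Close and lock the key box: slide its dovetailed lid fully home until it wedges tight against the stop, and only then enter the code on the keys, pressing one at a time and right down: blue, then yellow, then green. Never press the red alarm key, leave the other things on the mat where they are, and finish with the lid still home and every key released.

Things in the scene. Friction and masses are not known exactly. Their poses are not given: they have to be found in the camera images.
- keybox: fixed grey key box 180 long (x) x 140 wide (y) x 64 high on the 4 mm mat. Origin: centre of its underside; +x is the lid's closing direction. Deck (floor of the lid's way) 50 above the origin; on it two steel dovetail rails converge towards +x (6 degrees each side), up to a 20 thick grey stop block at the +x end. The key inside is fixed scenery
- lid: loose dark metal dovetailed lid, 0.35 kg, 160 long (x), 10 thick, 101 wide at its -x end to 67 at +x. Origin: centre of its underside; x along the box's x. Starts in the way, 35 to 65 short of home. Home (+x end at the stop, -x end flush with the box): origin at (-10, 0, 50) in the box's frame. Slides to +x with 1 to 4 N, wedges in the last 2 mm (10 N is firm enough; it may stop 1 short) and stays
- lid_fin (a point): centre of the top of the lid's orange upright fin, by which it is pushed or pinched: 14 thick along the lid's x, 64 wide along its y, 28 high above the lid's top face; the fin stands 55 mm to the -x side of the lid's centre, top 38 above the lid's origin
- dock: fixed grey plate 170 x 170 x 8 on the mat that carries the four round keys at the corners of an 80 mm square; origin: centre of its underside. Box and dock may stand on either side of the robot
- key_blue_top (a point): centre of the top face of the blue key's round cap (52 diameter, blue) in its black round housing (68 diameter, 12 high above the dock plate); 24 above the dock's top when up. Any key may be at any corner. Moves down with the cap
- key_blue (a joint): travel of the blue key in m: 0 up, 0.008 fully down; the spring starts at 1.5 N and takes 5 N to be fully down, and brings it up again when released
- key_yellow_top (a point): centre of the top face of the yellow key's round cap (52 diameter, yellow) in its black round housing (68 diameter, 12 high above the dock plate); 24 above the dock's top when up. Any key may be at any corner. Moves down with the cap
- key_yellow (a joint): travel of the yellow key in m: 0 up, 0.008 fully down; the spring starts at 1.5 N and takes 5 N to be fully down, and brings it up again when released
- key_green_top (a point): centre of the top face of the green key's round cap (52 diameter, green) in its black round housing (68 diameter, 12 high above the dock plate); 24 above the dock's top when up. Any key may be at any corner. Moves down with the cap
- key_green (a joint): travel of the green key in m: 0 up, 0.008 fully down; the spring starts at 1.5 N and takes 5 N to be fully down, and brings it up again when released
- key_red_top (a point): centre of the top face of the red key's round cap (52 diameter, red) in its black round housing (68 diameter, 12 high above the dock plate); 24 above the dock's top when up. Any key may be at any corner. Moves down with the cap
- key_red (a joint): travel of the red key in m: 0 up, 0.008 fully down; the spring starts at 1.5 N and takes 5 N to be fully down, and brings it up again when released
- bowl: loose matte grey bowl, 150 across, 55 high; origin: centre of its underside; a bystander
- fob_cover: loose green silicone fob cover, 75 x 45 x 16; origin: centre of its underside; a bystander
- carabiner: loose aluminium carabiner lying flat, about 95 x 55 x 10; origin: centre of its underside; a bystander
- mint_dispenser: loose stainless push dispenser, 60 diameter, 92 high; origin: centre of its underside; a bystander
- bell: loose chrome desk bell, 80 diameter, 51 high, lever striker on its -x side reaching 60 from the centre; origin: centre of its underside; a bystander
- glasses_case: loose blue glasses case, 65 x 160 x 45; origin: centre of its underside; a bystander

How it is judged:
By the outcome, as a careful person would: the job done as asked, in the order asked, and still so for the second after the job is handed in, with the robot touching nothing.
It also fails if it takes over 51 s, if anything falls off the work surface, if the arm or the gripper's body presses on something with over 40 N, if the wrist force passes 120 N, or if a joint passes its speed limit or range.

ROBOT

A 7-joint arm with a two-finger parallel gripper is mounted at the origin on the work surface. World frame = base frame: x ahead of the robot, y to its left, z up, the work surface at z = 0. Lengths are in mm, angles in rad, forces in N, time in s.
With the tool pointing down it reaches from about 400 to 875 mm from the base axis. Payload 4.4 kg.
Tool frame: the origin (TCP) lies at the very end of the fingers, on their centre line; the grasp point (between the pads) lies 19 mm behind it; z points along the fingers, y is the line along which they close (so a half turn about z gives the same grasp; the last joint's range is limited). The gripper opens to 85 mm and grips with 20 to 120 N. Pads are 22 mm wide; open, the fingers measure 114 mm over their backs; the gripper's body (76 mm by 85 mm) begins 54 mm behind the grasp point. The pads swing forward as they close: fully open they stand 13 mm farther back than shut.
Start: joints at [-1.231, 0.628, 0.038, 1.517, -0.027, 0.996, -0.02], TCP at [256.568, 597.236, 231.313] pointing down, gripper open.
Joint ranges: [-3.06, 3.06], [-0.37, 2.12], [-1.25, 1.32], [0.18, 2.47], [-1.1, 4.24], [0.23, 1.98], [-2.94, 2.94]. Speed limits (rad/s): [2.57, 2.57, 3.14, 3.14, 3.14, 3.14, 3.14].

INTERFACE

Orientations are given as [roll, pitch, yaw] about the fixed x, y, z axes, in that order (R = Rz(yaw) Ry(pitch) Rx(roll)).
In Python, from cell import ctrl gives the robot as it stands.
- The arm moves only by the tool jog_arm, never from a script. Its argument "plan" is a list of rows, each an object of numbers: "tx", "ty", "tz": the shift along the tool's x, y, z as a fraction of full scale; "wx", "wy", "wz": the turn, a rotation vector about the tool's x, y, z as a fraction of full scale; "claw": the closure, from 0 (fully open) to 1 (shut). In form: [{"tx": .., "ty": .., "tz": .., "wx": .., "wy": .., "wz": .., "claw": ..}, ...]. A call has 1 to 12 rows; each row is the pose to reach, as a shift and turn from the pose commanded when the call began, along the tool's axes at that moment; what a row does not reach only later rows make up. Full scale, the value 1, is 300 mm for a shift and 90 degrees for a turn. A row lasts 1/10 s, in which the tool goes at most 50 mm and 8.59 degrees, less where a joint would pass 70% of its speed; a pose out of reach is approached as far as the arm can. A call with a number of a shift or a turn outside -1 to 1 is refused whole. A call with a gripper value outside its range is refused whole. The fingers move at their own pace and stop on an object; the grip force is fixed at half the most. Time passes only in rows, so rows that repeat a pose let the fingers close. It gives the time, the measured TCP pose, the force, the opening and the grip force at its end, in the units of the state.
- ctrl.read_state(): the state, without advancing time (a new reading comes with each control period).
- ctrl.get_image(name): name is "scene" or "top" or "wrist"; returns a dict with "img" (420x560x3 uint8, red, green, blue), "depth" (420x560 float32, mm along the optical axis (not along the pixel's ray), 0 where there is no reading), "fx", "fy", "cx", "cy" (pixels), "position" and "orientation" of the camera in the world; the wrist camera has in their place "hand_eye" (4x4, takes a point from camera to tool coordinates, whose origin is the TCP and whose axes are the flange's). Camera axes: x right, y down, z forward; pixel columns grow to the right and rows downward; lengths in mm; the calibration is good to about 2 mm. A picture is of the moment at which its call begins: read the wrist's pose just before it.
- ctrl.finish_job(): hands the job in; it is judged then, once.
Trained networks look in a picture, given as the dict that the camera call returned (one of the last four; its "shot" number tells which), for a name from the list of things; names that differ only in an ending like _2 or _b are one class to them, and where a whole thing is asked for, a point or a joint stands for the part that bears it (a point fixed in the world has none). Each returns a list of dicts, best first, with "score" (0 to 1); they miss things now and then, are a little off and sometimes report something else, mostly with a low value. They report only what shows in the picture. A call takes as long as a camera call.
- ctrl.trace(picture, thing): "pixels" (420x560 bool, what is visible of it) and "extent" ([centre column, centre row, width, height] in pixels, round what is visible of it).
The state is a dict: "clock": time; "qpos": joint angles; "qd": joint speeds; "tau": joint torques, N m; "eef_pos": TCP position; "tool_rot": TCP orientation; "force": force on the tool from outside, world axes, zero at the start; "torque": the same for the moment, N m; "width": finger opening in mm; "gripper_force": force on a finger pad.
Only numpy, scipy, OpenCV 4.12 (cv2) and the standard library are available. Lean on these libraries where they do the work, as an engineer would, in place of code of your own. Each camera call takes 0.05 s, during which the arm holds its last target. There are 200 camera calls.

## Working session

There is one attempt and no reset: what is moved stays moved. The work goes in short steps, Python scripts to look and compute and a tool call to move; the robot and the scene stay as the last step left them, time stands still between calls to the robot, and variables do not carry over. Pictures are saved under pics/ and viewed, at most 10 in all, crops included, and the job is handed in when it is done.

Besides the shell and the picture viewer there is one more tool, called as name([rows], argument=value, ...), one row to a line, values as JSON. jog_arm: Moves the arm, as the interface text tells. Shift numbers are shares of 300 mm and turn numbers shares of 90 degrees, none past 1 either way. Its arguments: {"type":"object","properties":{"plan":{"type":"array"}},"required":["plan"]}

```bash
mkdir -p pics; cat > h.py <<'E'
import numpy as np, cv2
from scipy.spatial.transform import Rotation as R
from cell import ctrl
def rot(o):
    o=np.array(o,float)
    return o if o.shape==(3,3) else (R.from_euler('xyz',o).as_matrix() if o.size==3 else R.from_quat(o).as_matrix())
def pts(p,mask=None,T=None):
    v,u=np.nonzero((p['depth']>0)&(mask if mask is not None else True))
    d=p['depth'][v,u]
    c=np.stack([(u-p['cx'])*d/p['fx'],(v-p['cy'])*d/p['fy'],d],1)
    if T is None: return c@rot(p['orientation']).T+np.array(p['position'])
    c=c@T[:3,:3].T+T[:3,3]
    s=ctrl.read_state(); return c@rot(s['tool_rot']).T+np.array(s['eef_pos'])
def save(p,n): cv2.imwrite('pics/'+n,p['img'][:,:,::-1])
E
python3 - <<'E'
from h import *
s=ctrl.read_state();print({k:s[k] for k in('clock','eef_pos','tool_rot','force','width')})
for n in('top','scene'):
    p=ctrl.get_image(n);save(p,n+'.png');print(n,p['position'],p['orientation'])
    for t in('keybox','lid','lid_fin','dock','key_blue_top','key_yellow_top','key_green_top','key_red_top','bowl','mint_dispenser','bell','glasses_case','fob_cover','carabiner'):
        for r in ctrl.trace(p,t)[:2]:
            q=pts(p,r['pixels'])
            if len(q)==0: continue
            z=np.percentile(q[:,2],90);m=q[abs(q[:,2]-z)<5]
            print(t,round(r['score'],2),np.round(r['extent']),'top',np.round(z),'med',np.round(np.median(m,0)),'min',np.round(np.percentile(q,2,axis=0)),'max',np.round(np.percentile(q,98,axis=0)))
E
```

```text
{'clock': 0.0, 'eef_pos': array([256.31256878, 596.64876914, 230.38174433]), 'tool_rot': array([-3.13970316e+00,  3.38498034e-05,  2.73578914e+00]), 'force': array([-0.3901963 , -0.01815138,  0.12135299]), 'width': 85.51021619975705}
top [ 513.89601414  -10.89310189 1752.01238019] [-3.08887107  0.01171354 -1.57350085]
keybox 0.73 [346. 224.  47.  59.] top 71.0 med [ 605. -231.   70.] min [ 481. -293.    5.] max [ 652. -150.   75.]
lid 0.56 [343. 245.  30.  50.] top 73.0 med [ 495. -213.   69.] min [ 419. -255.   57.] max [ 570. -169.   97.]
lid_fin 0.83 [341. 246.  31.  43.] top 72.0 med [ 495. -214.   69.] min [ 419. -260.   53.] max [ 570. -166.   96.]
dock 0.77 [224. 221.  48.  49.] top 19.0 med [592. 217.  16.] min [513. 136.   5.] max [677. 303.  22.]
key_blue_top 0.61 [233. 228.  19.  14.] top 43.0 med [555. 179.  40.] min [531. 155.  27.] max [580. 201.  47.]
key_blue_top 0.42 [415. 260.  22.  16.] top 99.0 med [ 447. -455.   98.] min [ 422. -476.   24.] max [ 473. -424.  102.]
key_yellow_top 0.68 [347. 224.  45.  55.] top 71.0 med [ 605. -232.   70.] min [ 481. -292.    6.] m
[... 2722 characters left out ...]
 [ 484. -296.    7.] max [ 657. -153.   71.]
bowl 0.78 [379. 115.  48.  37.] top 57.0 med [458. 471.  57.] min [400. 383.   4.] max [538. 522.  61.]
bell 0.86 [278. 201.  31.  37.] top 46.0 med [567.  -0.  45.] min [512. -34.   3.] max [601.  38.  50.]
glasses_case 0.78 [416. 152.  52.  38.] top 51.0 med [648. 445.  49.] min [621. 370.  18.] max [681. 517.  54.]
fob_cover 0.72 [251. 174.  26.  17.] top 23.0 med [425.   7.  21.] min [396. -29.   1.] max [448.  44.  25.]
fob_cover 0.31 [193. 218.  56.  54.] top 77.0 med [ 448. -210.   77.] min [ 428. -257.   56.] max [ 575. -167.   93.]
carabiner 0.79 [312. 254.  32.  22.] top 16.0 med [744. -17.  14.] min [703. -44.   8.] max [785.  16.  18.]
```

View pics/scene.png

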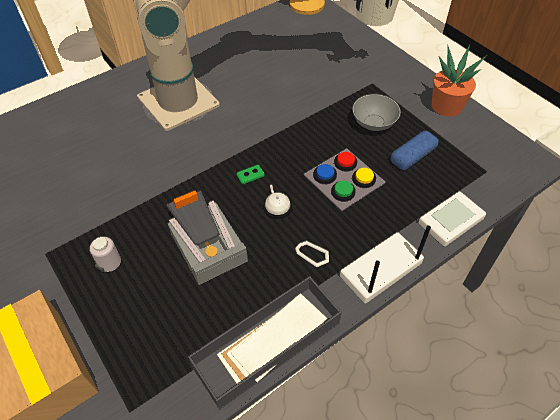

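View pics/top.png

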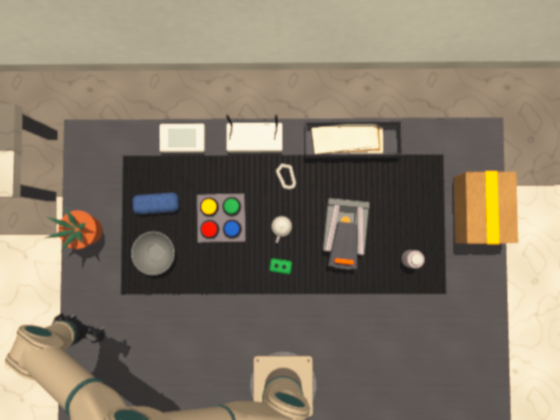

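The scene picture shows the box at about (208,244), with the orange fin at (187,199). The keys are blue (325,172), red (347,159), yellow (365,176) and green (343,188). Next I'll get the box axis and the fin position.

```bash
python3 - <<'E'
from h import *
for n in('scene','top'):
    p=ctrl.get_image(n)
    hsv=cv2.cvtColor(p['img'],cv2.COLOR_RGB2HSV)
    P={t:ctrl.trace(p,t)[0]['pixels'] for t in('keybox','lid')}
    u=P['keybox']|P['lid']
    q=pts(p,u); 
    s=q[(q[:,2]>20)]; r=cv2.minAreaRect(s[:,:2].astype(np.float32)); print(n,'box',r)
    b=q[(q[:,2]>55)]; r=cv2.minAreaRect(b[:,:2].astype(np.float32)); print('upper',r)
    m=u&(hsv[...,0]<20)&(hsv[...,1]>170); f=pts(p,m); f=f[(f[:,0]<520)]
    print('fin z',np.percentile(f[:,2],[5,50,95]))
    f=f[f[:,2]>84]; print('fin',len(f),f.mean(0),cv2.minAreaRect(f[:,:2].astype(np.float32)))
E
```

```text
scene box ((538.65283203125, -218.85203552246094), (141.23446655273438, 233.60621643066406), 83.8386459350586)
upper ((538.4607543945312, -219.80313110351562), (139.04180908203125, 233.34552001953125), 83.77251434326172)
fin z [68.01205918 86.24719372 94.41422784]
fin 121 [ 444.76714174 -210.0348361    90.63528816] ((443.59820556640625, -209.9129638671875), (62.21532440185547, 18.725818634033203), 82.73124694824219)
top box ((533.8695068359375, -218.84091186523438), (141.7168426513672, 235.4944305419922), 83.4596939086914)
upper ((534.05419921875, -219.0325469970703), (140.2541046142578, 236.1614990234375), 83.96339416503906)
fin z [62.28151532 91.40492772 97.33006947]
fin 77 [ 441.96511723 -208.82648207   92.57640976] ((441.65887451171875, -210.16244506835938), (62.404380798339844, 13.792614936828613), 83.11669921875)
```

```bash
cat >> h.py <<'E'
def go(x,y,z,yawdeg):
    s=ctrl.read_state();A=rot(s['tool_rot'])
    t=A.T@(np.array([x,y,z])-s['eef_pos'])/300
    B=R.from_euler('xyz',[np.pi,0,np.radians(yawdeg)]).as_matrix()
    w=R.from_matrix(A.T@B).as_rotvec()/(np.pi/2)
    print('t',t.round(3),'w',w.round(3),'mm',np.linalg.norm(t)*300,'yaw',np.degrees(s['tool_rot'][2]).round(1),'pos',np.round(s['eef_pos'],1),'F',np.round(s['force'],1),'clk',s['clock'])
E
python3 -c "
from h import *
go(470,360,220,156.8)
print(rot(ctrl.read_state()['tool_rot']).round(3))"
```

```text
t [-0.966 -0.446  0.038] w [-0.    -0.    -0.001] mm 319.292051244108 yaw 156.7 pos [256.6 597.2 231.3] F [0.6 0.4 0.3] clk 1.8
[[-0.919  0.395 -0.   ]
 [ 0.395  0.919 -0.   ]
 [ 0.    -0.    -1.   ]]
```

jog_arm([
  {"tx":-0.96,"ty":-0.45,"tz":0.03,"claw":1},
  {"tx":-0.96,"ty":-0.45,"tz":0.03,"claw":1},
  {"tx":-0.96,"ty":-0.45,"tz":0.03,"claw":1},
  {"tx":-0.96,"ty":-0.45,"tz":0.03,"claw":1},
  {"tx":-0.96,"ty":-0.45,"tz":0.03,"claw":1},
  {"tx":-0.96,"ty":-0.45,"tz":0.03,"claw":1},
  {"tx":-0.96,"ty":-0.45,"tz":0.03,"claw":1},
  {"tx":-0.96,"ty":-0.45,"tz":0.03,"claw":1},
])

```text
invalid input at $.plan[0]: expected keys tx, ty, tz, wx, wy, wz, claw
```

```bash
python3 -c "
from h import *
go(500,90,210,156.8)"
```

```text
t [-1.413 -1.233  0.071] w [-0.    -0.    -0.001] mm 563.003210311879 yaw 156.7 pos [256.6 597.2 231.3] F [0.6 0.4 0.3] clk 1.8
```

jog_arm([
  {"tx":-0.96,"ty":-0.45,"tz":0.03,"wx":0,"wy":0,"wz":0,"claw":1},
  {"tx":-0.96,"ty":-0.45,"tz":0.03,"wx":0,"wy":0,"wz":0,"claw":1},
  {"tx":-0.96,"ty":-0.45,"tz":0.03,"wx":0,"wy":0,"wz":0,"claw":1},
  {"tx":-0.96,"ty":-0.45,"tz":0.03,"wx":0,"wy":0,"wz":0,"claw":1},
  {"tx":-0.96,"ty":-0.45,"tz":0.03,"wx":0,"wy":0,"wz":0,"claw":1},
  {"tx":-0.96,"ty":-0.45,"tz":0.03,"wx":0,"wy":0,"wz":0,"claw":1},
  {"tx":-0.96,"ty":-0.45,"tz":0.03,"wx":0,"wy":0,"wz":0,"claw":1},
  {"tx":-0.96,"ty":-0.45,"tz":0.03,"wx":0,"wy":0,"wz":0,"claw":1},
])

```text
clock: 2.6
eef_pos: [471.0, 355.5, 222.4]
tool_rot: [-3.141, 0.002, 2.729]
force: [-0.3, -0.1, -0.3]
width: 0.1
gripper_force: 0.0
```

```bash
python3 -c "
from h import *
go(500,90,210,165);go(400,-206,160,173.8)"
```

```text
t [-0.444 -0.772  0.043] w [-0.001  0.001 -0.096] mm 267.3553311937619 yaw 156.3 pos [471.  355.5 222.4] F [-0.3 -0.1 -0.3] clk 2.6
t [-0.534 -1.809  0.211] w [-0.001  0.001 -0.194] mm 569.3998185775589 yaw 156.3 pos [471.  355.5 222.4] F [-0.3 -0.1 -0.3] clk 2.6
```

jog_arm([
  {"tx":-0.45,"ty":-0.95,"tz":0.05,"wx":0,"wy":0,"wz":-0.19,"claw":1},
  {"tx":-0.45,"ty":-0.95,"tz":0.05,"wx":0,"wy":0,"wz":-0.19,"claw":1},
  {"tx":-0.45,"ty":-0.95,"tz":0.05,"wx":0,"wy":0,"wz":-0.19,"claw":1},
  {"tx":-0.45,"ty":-0.95,"tz":0.05,"wx":0,"wy":0,"wz":-0.19,"claw":1},
  {"tx":-0.45,"ty":-0.95,"tz":0.05,"wx":0,"wy":0,"wz":-0.19,"claw":1},
  {"tx":-0.45,"ty":-0.95,"tz":0.05,"wx":0,"wy":0,"wz":-0.19,"claw":1},
  {"tx":-0.45,"ty":-0.95,"tz":0.05,"wx":0,"wy":0,"wz":-0.19,"claw":1},
  {"tx":-0.45,"ty":-0.95,"tz":0.05,"wx":0,"wy":0,"wz":-0.19,"claw":1},
])

```text
clock: 3.4
eef_pos: [479.3, 42.8, 207.4]
tool_rot: [-3.141, -0.0, 3.031]
force: [0.9, 1.1, 0.7]
width: -0.1
gripper_force: 0.0
```

```bash
python3 -c "
from h import *
go(400,-205,160,173.8)
print(ctrl.read_state()['qpos'])"
```

```text
t [ 0.171 -0.85   0.158] w [-0.    -0.    -0.002] mm 264.46799643761625 yaw 173.6 pos [479.3  42.8 207.4] F [0.9 1.1 0.7] clk 3.4
[-0.12005555  0.42381562 -0.03820507  2.00211863  0.02446241  0.71619662
  1.28647369]
```

jog_arm([
  {"tx":0.18,"ty":-0.85,"tz":0.158,"wx":0,"wy":0,"wz":0,"claw":1},
  {"tx":0.18,"ty":-0.85,"tz":0.158,"wx":0,"wy":0,"wz":0,"claw":1},
  {"tx":0.18,"ty":-0.85,"tz":0.158,"wx":0,"wy":0,"wz":0,"claw":1},
  {"tx":0.18,"ty":-0.85,"tz":0.158,"wx":0,"wy":0,"wz":0,"claw":1},
  {"tx":0.18,"ty":-0.85,"tz":0.158,"wx":0,"wy":0,"wz":0,"claw":1},
  {"tx":0.18,"ty":-0.85,"tz":0.158,"wx":0,"wy":0,"wz":0,"claw":1},
  {"tx":0.18,"ty":-0.85,"tz":0.158,"wx":0,"wy":0,"wz":0,"claw":1},
  {"tx":0.18,"ty":-0.85,"tz":0.158,"wx":0,"wy":0,"wz":0,"claw":1},
])

```text
clock: 4.2
eef_pos: [400.0, -200.9, 160.0]
tool_rot: [3.14, 0.001, 3.038]
force: [0.1, 1.0, 0.9]
width: 0.0
gripper_force: 0.0
```

```bash
python3 - <<'E'
from h import *
go(400,-205,78,173.8)
p=ctrl.get_image('wrist');save(p,'w1.png')
hsv=cv2.cvtColor(p['img'],cv2.COLOR_RGB2HSV)
m=(hsv[...,0]<20)&(hsv[...,1]>170);f=pts(p,m,np.array(p['hand_eye']))
print(len(f),np.percentile(f,[2,50,98],axis=0).round(1) if len(f) else 0)
f=f[f[:,2]>86]
if len(f): print(f.mean(0),cv2.minAreaRect(f[:,:2].astype(np.float32)))
E
```

```text
t [-0.001 -0.014  0.273] w [0.001 0.001 0.003] mm 82.12864154985498 yaw 174.0 pos [ 400.  -200.9  160. ] F [0.1 1.  0.9] clk 4.2
872 [[ 393.1 -236.8   65.1]
 [ 431.7 -209.8   76.7]
 [ 436.4 -177.5  167.9]]
[ 424.09444436 -206.18601895  105.25111042] ((412.2669677734375, -204.6207275390625), (61.2878532409668, 42.803768157958984), 82.47110748291016)
```

View pics/w1.png

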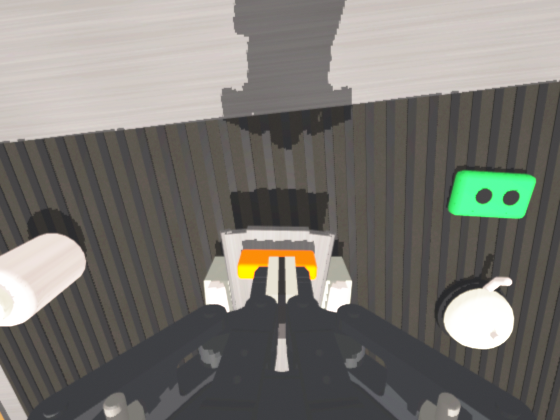

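The wrist view shows the fin at about (278,262), centred under the fingers, with its rear face near x = 434. I'll descend behind it, then push along tool -x.

jog_arm([
  {"tx":0,"ty":-0.014,"tz":0.15,"wx":0,"wy":0,"wz":0,"claw":1},
  {"tx":0,"ty":-0.014,"tz":0.28,"wx":0,"wy":0,"wz":0,"claw":1},
  {"tx":0,"ty":-0.014,"tz":0.28,"wx":0,"wy":0,"wz":0,"claw":1},
  {"tx":-0.06,"ty":-0.014,"tz":0.28,"wx":0,"wy":0,"wz":0,"claw":1},
  {"tx":-0.09,"ty":-0.014,"tz":0.28,"wx":0,"wy":0,"wz":0,"claw":1},
  {"tx":-0.12,"ty":-0.014,"tz":0.28,"wx":0,"wy":0,"wz":0,"claw":1},
  {"tx":-0.15,"ty":-0.014,"tz":0.28,"wx":0,"wy":0,"wz":0,"claw":1},
  {"tx":-0.17,"ty":-0.014,"tz":0.28,"wx":0,"wy":0,"wz":0,"claw":1},
])

```text
clock: 5.05
eef_pos: [449.7, -213.0, 76.8]
tool_rot: [-3.141, 0.001, 3.035]
force: [-1.7, 0.9, 1.0]
width: 0.4
gripper_force: 0.7
```

jog_arm([
  {"tx":-0.02,"ty":0,"tz":0,"wx":0,"wy":0,"wz":0,"claw":1},
  {"tx":-0.04,"ty":0,"tz":0,"wx":0,"wy":0,"wz":0,"claw":1},
  {"tx":-0.06,"ty":0,"tz":0,"wx":0,"wy":0,"wz":0,"claw":1},
  {"tx":-0.07,"ty":0,"tz":0,"wx":0,"wy":0,"wz":0,"claw":1},
  {"tx":-0.07,"ty":0,"tz":0,"wx":0,"wy":0,"wz":0,"claw":1},
])

```text
clock: 5.55
eef_pos: [470.4, -215.3, 75.8]
tool_rot: [-3.142, 0.001, 3.035]
force: [-0.4, 0.1, -0.2]
width: -0.2
gripper_force: 0.0
```

```bash
cat > fin.py <<'E'
from h import *
print(np.round(ctrl.read_state()['force'],1),ctrl.read_state()['clock'])
p=ctrl.get_image('scene')
hsv=cv2.cvtColor(p['img'],cv2.COLOR_RGB2HSV)
ms=[]
for t in('keybox','lid'):
    r=ctrl.trace(p,t); ms.append(r[0]['pixels'])
q=pts(p,ms[0]|ms[1]); s=q[(q[:,2]>20)&(q[:,2]<100)&(q[:,0]<700)]
d=np.array([np.cos(np.radians(-6.2)),np.sin(np.radians(-6.2))])
a=s[:,:2]@d; print('len along', np.percentile(a,[0,.5,99.5,100]).round(1))
m=(hsv[...,0]<20)&(hsv[...,1]>170);f=pts(p,m)
f=f[(f[:,0]<530)&(f[:,0]>400)&(f[:,2]>84)&(f[:,2]<100)&(abs(f[:,1]+212)<45)]
print('fin',len(f),f.mean(0).round(1),'along',(f[:,:2]@d).mean().round(1))
save(p,'s%d.png'%int(ctrl.read_state()['clock']*100))
E
python3 fin.py
```

```text
[-0.4  0.1 -0.2] 5.55
len along [487.3 493.1 673.9 675.6]
fin 138 [ 492.5 -215.1   90.8] along 512.8
```

jog_arm([
  {"tx":-0.01,"ty":0,"tz":0,"wx":0,"wy":0,"wz":0,"claw":1},
  {"tx":-0.02,"ty":0,"tz":0,"wx":0,"wy":0,"wz":0,"claw":1},
  {"tx":-0.02,"ty":0,"tz":0,"wx":0,"wy":0,"wz":0,"claw":1},
])

```text
clock: 6.0
eef_pos: [475.3, -215.8, 75.8]
tool_rot: [3.141, -0.001, 3.034]
force: [-1.8, 1.9, 0.3]
width: -0.4
gripper_force: 0.9
```

jog_arm([
  {"tx":-0.005,"ty":0,"tz":0,"wx":0,"wy":0,"wz":0,"claw":1},
  {"tx":-0.008,"ty":0,"tz":0,"wx":0,"wy":0,"wz":0,"claw":1},
])

```text
clock: 6.2
eef_pos: [475.3, -215.8, 75.7]
tool_rot: [3.141, -0.005, 3.034]
force: [-7.3, 1.6, 5.9]
width: -0.1
gripper_force: 3.7
```

jog_arm([
  {"tx":-0.006,"ty":0,"tz":0,"wx":0,"wy":0,"wz":0,"claw":1},
  {"tx":-0.01,"ty":0,"tz":0,"wx":0,"wy":0,"wz":0,"claw":1},
  {"tx":-0.01,"ty":0,"tz":0,"wx":0,"wy":0,"wz":0,"claw":1},
])

```text
clock: 6.5
eef_pos: [475.3, -215.8, 75.4]
tool_rot: [3.14, -0.011, 3.033]
force: [-10.2, 1.5, 9.2]
width: 0.1
gripper_force: 5.6
```

```bash
python3 fin.py; ls pics
```

```text
[-10.2   1.5   9.2] 6.5
len along [491.1 496.1 673.8 675.3]
fin 138 [ 497.4 -214.3   90.7] along 517.7
s570.png
s665.png
scene.png
top.png
w1.png
```

```bash
python3 -c "
import cv2
i=cv2.imread('pics/s665.png')[170:320,120:300];cv2.imwrite('pics/c1.png',cv2.resize(i,None,fx=4,fy=4,interpolation=cv2.INTER_CUBIC))"
```

```text
(no output)
```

View pics/c1.png

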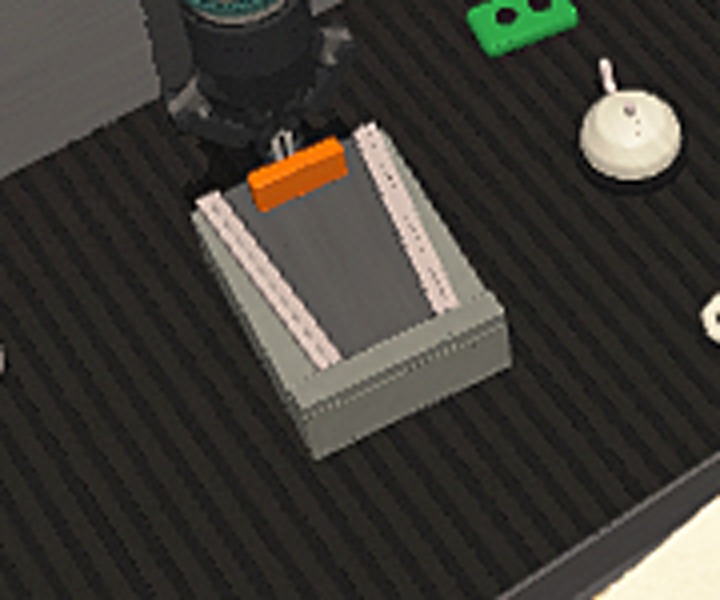

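The crop shows the lid against the stop block, with its rear end flush with the box. I'll push once more to seat the wedge, then back off.

jog_arm([
  {"tx":-0.01,"ty":0,"tz":-0.005,"wx":0,"wy":0,"wz":0,"claw":1},
  {"tx":-0.02,"ty":0,"tz":-0.005,"wx":0,"wy":0,"wz":0,"claw":1},
  {"tx":-0.02,"ty":0,"tz":-0.005,"wx":0,"wy":0,"wz":0,"claw":1},
])

```text
clock: 6.95
eef_pos: [475.4, -215.8, 75.5]
tool_rot: [3.139, -0.022, 3.032]
force: [-17.5, 2.4, 7.0]
width: -0.4
gripper_force: 9.6
```

jog_arm([
  {"tx":0.05,"ty":0,"tz":0,"wx":0,"wy":0,"wz":0,"claw":1},
  {"tx":0.09,"ty":0,"tz":0,"wx":0,"wy":0,"wz":0,"claw":1},
  {"tx":0.09,"ty":0,"tz":-0.15,"wx":0,"wy":0,"wz":0,"claw":1},
  {"tx":0.09,"ty":0,"tz":-0.3,"wx":0,"wy":0,"wz":0,"claw":1},
  {"tx":0.09,"ty":0,"tz":-0.3,"wx":0,"wy":0,"wz":0,"claw":1},
])

```text
clock: 7.45
eef_pos: [464.6, -216.2, 172.7]
tool_rot: [-3.138, 0.012, 3.034]
force: [0.4, -0.3, -0.6]
width: -0.1
gripper_force: 0.0
```

```bash
python3 fin.py; python3 - <<'E'
from h import *
p=ctrl.get_image('wrist');save(p,'w2.png')
go(520,60,160,173.8)
E
```

```text
[ 0.4 -0.3 -0.6] 7.45
len along [490.  494.8 673.8 676. ]
fin 136 [ 497.3 -215.3   90.6] along 517.7
t [-0.102  0.93   0.023] w [ 0.    -0.     0.001] mm 280.7046414194503 yaw 173.9 pos [ 459.8 -214.1  166.8] F [-0.3 -0.1  1. ] clk 7.65
```

View pics/w2.png

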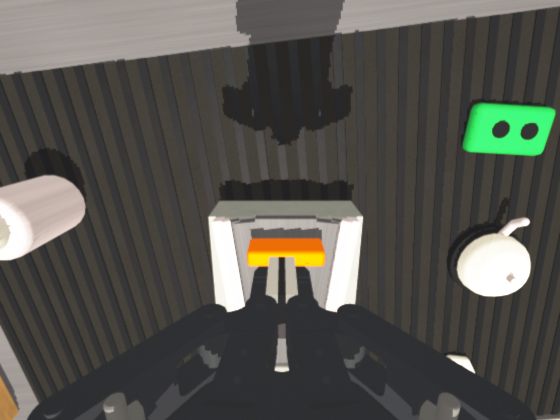

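The lid is home: its rear edge is flush at row ~217, and it held after the fingers withdrew. Now I'll go to the keys.

jog_arm([
  {"tx":-0.1,"ty":0.93,"tz":0.02,"wx":0,"wy":0,"wz":0,"claw":1},
  {"tx":-0.1,"ty":0.93,"tz":0.02,"wx":0,"wy":0,"wz":0,"claw":1},
  {"tx":-0.1,"ty":0.93,"tz":0.02,"wx":0,"wy":0,"wz":0,"claw":1},
  {"tx":-0.1,"ty":0.93,"tz":0.02,"wx":0,"wy":0,"wz":0,"claw":1},
  {"tx":-0.1,"ty":0.93,"tz":0.02,"wx":0,"wy":0,"wz":0,"claw":1},
  {"tx":-0.1,"ty":0.93,"tz":0.02,"wx":0,"wy":0,"wz":0,"claw":1},
  {"tx":-0.1,"ty":0.93,"tz":0.02,"wx":0,"wy":0,"wz":0,"claw":1},
])

```text
clock: 8.35
eef_pos: [519.7, 66.4, 159.8]
tool_rot: [3.139, -0.002, 3.043]
force: [0.1, 0.4, 0.2]
width: -0.1
gripper_force: 0.0
```

```bash
python3 -c "
from h import *
go(556,180,100,173.8)"
```

```text
t [-0.083  0.388  0.2  ] w [ 0.002 -0.001  0.006] mm 133.39412154091283 yaw 174.4 pos [519.7  66.4 159.8] F [0.1 0.4 0.2] clk 8.35
```

jog_arm([
  {"tx":-0.08,"ty":0.385,"tz":0.2,"wx":0,"wy":0,"wz":0,"claw":1},
  {"tx":-0.08,"ty":0.385,"tz":0.2,"wx":0,"wy":0,"wz":0,"claw":1},
  {"tx":-0.08,"ty":0.385,"tz":0.2,"wx":0,"wy":0,"wz":0,"claw":1},
  {"tx":-0.08,"ty":0.385,"tz":0.2,"wx":0,"wy":0,"wz":0,"claw":1},
])

```text
clock: 8.75
eef_pos: [554.5, 176.8, 97.8]
tool_rot: [3.141, -0.004, 3.04]
force: [-1.0, -0.2, -0.1]
width: -0.1
gripper_force: 0.0
```

```bash
python3 - <<'E'
from h import *
go(556,180,42,173.8)
p=ctrl.get_image('wrist');save(p,'w3.png')
for c in('blue','yellow','green','red'):
    for r in ctrl.trace(p,'key_%s_top'%c)[:2]:
        q=pts(p,r['pixels'],np.array(p['hand_eye'])); 
        z=np.percentile(q[:,2],70); q=q[abs(q[:,2]-z)<4]
        print(c,r['score'],np.median(q,0).round(1),((q.min(0)+q.max(0))/2).round(1))
E
```

```text
t [-0.005  0.011  0.186] w [ 0.001 -0.003  0.004] mm 55.87840211471958 yaw 174.2 pos [554.5 176.8  97.8] F [-1.  -0.2 -0.1] clk 8.75
blue 0.75 [551.  175.   37.8] [552.4 174.8  37.1]
yellow 0.69 [626.7 256.5  38.4] [631.8 254.4  37.5]
green 0.74 [620.9 194.1  38.4] [621.2 194.5  37.8]
red 0.82 [551.5 252.3  39.3] [553.  252.6  38.7]
red 0.58 [554.5   6.2  47.4] [547.5  -1.5  46.5]
```

View pics/w3.png

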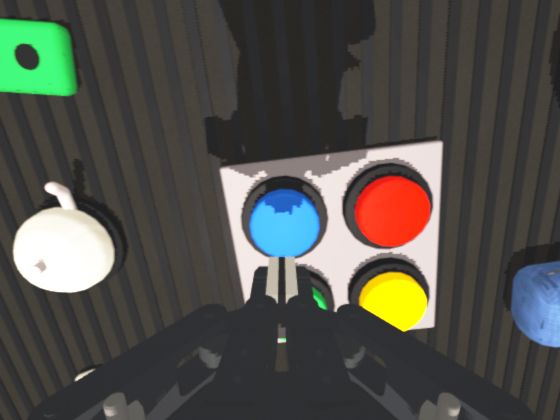

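The wrist view shows blue at (285,222) under the fingers, with red at (393,210), yellow (393,300) and green (318,300). I'll press blue.

jog_arm([
  {"tx":-0.003,"ty":0.005,"tz":0.15,"wx":0,"wy":0,"wz":0,"claw":1},
  {"tx":-0.003,"ty":0.005,"tz":0.2,"wx":0,"wy":0,"wz":0,"claw":1},
  {"tx":-0.003,"ty":0.005,"tz":0.22,"wx":0,"wy":0,"wz":0,"claw":1},
  {"tx":-0.003,"ty":0.005,"tz":0.24,"wx":0,"wy":0,"wz":0,"claw":1},
  {"tx":-0.003,"ty":0.005,"tz":0.25,"wx":0,"wy":0,"wz":0,"claw":1},
  {"tx":-0.003,"ty":0.005,"tz":0.25,"wx":0,"wy":0,"wz":0,"claw":1},
])

```text
clock: 9.6
eef_pos: [556.6, 172.5, 28.1]
tool_rot: [-3.14, -0.001, 3.033]
force: [-2.9, -2.0, 8.1]
width: 0.0
gripper_force: 4.1
```

jog_arm([
  {"tx":0,"ty":0,"tz":0.01,"wx":0,"wy":0,"wz":0,"claw":1},
  {"tx":0,"ty":0,"tz":0.015,"wx":0,"wy":0,"wz":0,"claw":1},
  {"tx":0,"ty":0,"tz":0.015,"wx":0,"wy":0,"wz":0,"claw":1},
])

```text
clock: 9.9
eef_pos: [556.7, 172.4, 27.4]
tool_rot: [-3.141, 0.0, 3.033]
force: [-11.3, -5.7, 39.8]
width: 0.3
gripper_force: 20.1
```

jog_arm([
  {"tx":0,"ty":0,"tz":-0.15,"wx":0,"wy":0,"wz":0,"claw":1},
  {"tx":0,"ty":0,"tz":-0.25,"wx":0,"wy":0,"wz":0,"claw":1},
  {"tx":0,"ty":0,"tz":-0.25,"wx":0,"wy":0,"wz":0,"claw":1},
])

```text
clock: 10.2
eef_pos: [561.2, 174.9, 102.4]
tool_rot: [3.137, 0.01, 3.034]
force: [0.8, 0.4, 0.3]
width: -0.2
gripper_force: 0.0
```

```bash
python3 -c "
from h import *
go(633,258,100,173.8)"
```

```text
t [-0.208  0.301  0.012] w [0.003 0.007 0.   ] mm 109.87361236626397 yaw 173.8 pos [561.2 174.9 102.4] F [0.8 0.4 0.3] clk 10.2
```

jog_arm([
  {"tx":-0.21,"ty":0.3,"tz":0,"wx":0,"wy":0,"wz":0,"claw":1},
  {"tx":-0.21,"ty":0.3,"tz":0,"wx":0,"wy":0,"wz":0,"claw":1},
  {"tx":-0.21,"ty":0.3,"tz":0,"wx":0,"wy":0,"wz":0,"claw":1},
  {"tx":-0.21,"ty":0.3,"tz":0,"wx":0,"wy":0,"wz":0,"claw":1},
  {"tx":-0.21,"ty":0.3,"tz":0,"wx":0,"wy":0,"wz":0,"claw":1},
])

```text
clock: 10.7
eef_pos: [628.4, 254.9, 96.3]
tool_rot: [-3.14, -0.001, 3.034]
force: [-0.1, -0.5, -0.6]
width: -0.1
gripper_force: 0.0
```

```bash
python3 - <<'E'
from h import *
go(633,258,27,173.8)
p=ctrl.get_image('scene')
for c in('blue','yellow','green','red'):
    r=ctrl.trace(p,'key_%s_top'%c)[0];q=pts(p,r['pixels']);print(c,round(r['score'],2),np.percentile(q[:,2],[50,80]).round(1))
E
```

```text
t [-0.014  0.012  0.231] w [-0.001 -0.001  0.   ] mm 69.5424078081429 yaw 173.8 pos [628.4 254.9  96.3] F [-0.1 -0.5 -0.6] clk 10.7
blue 0.6 [35.3 38.1]
yellow 0.75 [35.7 38. ]
green 0.48 [35.9 38.1]
red 0.52 [35.7 37.5]
```

Blue is back up. Pressing yellow.

jog_arm([
  {"tx":-0.014,"ty":0.012,"tz":0.15,"wx":0,"wy":0,"wz":0,"claw":1},
  {"tx":-0.014,"ty":0.012,"tz":0.19,"wx":0,"wy":0,"wz":0,"claw":1},
  {"tx":-0.014,"ty":0.012,"tz":0.21,"wx":0,"wy":0,"wz":0,"claw":1},
  {"tx":-0.014,"ty":0.012,"tz":0.23,"wx":0,"wy":0,"wz":0,"claw":1},
  {"tx":-0.014,"ty":0.012,"tz":0.24,"wx":0,"wy":0,"wz":0,"claw":1},
  {"tx":-0.014,"ty":0.012,"tz":0.24,"wx":0,"wy":0,"wz":0,"claw":1},
])

```text
clock: 11.55
eef_pos: [633.3, 258.9, 28.0]
tool_rot: [-3.141, -0.001, 3.034]
force: [-7.1, -3.3, 15.3]
width: 0.0
gripper_force: 7.3
```

jog_arm([
  {"tx":0,"ty":0,"tz":0.004,"wx":0,"wy":0,"wz":0,"claw":1},
  {"tx":0,"ty":0,"tz":0.004,"wx":0,"wy":0,"wz":0,"claw":1},
])

```text
clock: 11.75
eef_pos: [633.4, 258.9, 27.9]
tool_rot: [-3.141, -0.001, 3.034]
force: [-8.2, -3.5, 20.3]
width: 0.2
gripper_force: 10.3
```

jog_arm([
  {"tx":0,"ty":0,"tz":-0.15,"wx":0,"wy":0,"wz":0,"claw":1},
  {"tx":0,"ty":0,"tz":-0.25,"wx":0,"wy":0,"wz":0,"claw":1},
  {"tx":0,"ty":0,"tz":-0.25,"wx":0,"wy":0,"wz":0,"claw":1},
])

```text
clock: 12.05
eef_pos: [638.3, 261.0, 105.4]
tool_rot: [3.136, 0.011, 3.034]
force: [0.2, -0.4, 0.5]
width: 0.0
gripper_force: 0.0
```

```bash
python3 -c "
from h import *
go(635,179,100,173.8)"
```

```text
t [-0.018 -0.273  0.017] w [0.004 0.007 0.   ] mm 82.28407939433396 yaw 173.8 pos [638.3 261.  105.4] F [ 0.2 -0.4  0.5] clk 12.05
```

jog_arm([
  {"tx":-0.015,"ty":-0.27,"tz":0,"wx":0,"wy":0,"wz":0,"claw":1},
  {"tx":-0.015,"ty":-0.27,"tz":0,"wx":0,"wy":0,"wz":0,"claw":1},
  {"tx":-0.015,"ty":-0.27,"tz":0,"wx":0,"wy":0,"wz":0,"claw":1},
  {"tx":-0.015,"ty":-0.27,"tz":0,"wx":0,"wy":0,"wz":0,"claw":1},
])

```text
clock: 12.45
eef_pos: [630.3, 177.5, 99.2]
tool_rot: [3.141, 0.001, 3.032]
force: [-0.3, 0.3, -1.0]
width: 0.3
gripper_force: 0.0
```

```bash
python3 -c "
from h import *
go(635,179,27,173.8)"
```

```text
t [-0.015  0.007  0.241] w [ 0.     0.001 -0.001] mm 72.3765716911065 yaw 173.7 pos [630.3 177.5  99.2] F [-0.3  0.3 -1. ] clk 12.45
```

jog_arm([
  {"tx":-0.014,"ty":0.007,"tz":0.15,"wx":0,"wy":0,"wz":0,"claw":1},
  {"tx":-0.014,"ty":0.007,"tz":0.2,"wx":0,"wy":0,"wz":0,"claw":1},
  {"tx":-0.014,"ty":0.007,"tz":0.22,"wx":0,"wy":0,"wz":0,"claw":1},
  {"tx":-0.014,"ty":0.007,"tz":0.24,"wx":0,"wy":0,"wz":0,"claw":1},
  {"tx":-0.014,"ty":0.007,"tz":0.25,"wx":0,"wy":0,"wz":0,"claw":1},
  {"tx":-0.014,"ty":0.007,"tz":0.25,"wx":0,"wy":0,"wz":0,"claw":1},
])

```text
clock: 13.05
eef_pos: [632.7, 181.7, 27.8]
tool_rot: [3.141, -0.002, 3.035]
force: [-11.5, 0.6, 22.9]
width: -0.3
gripper_force: 11.7
```

Green is fully down. Lifting clear and checking everything.

jog_arm([
  {"tx":0,"ty":0,"tz":-0.15,"wx":0,"wy":0,"wz":0,"claw":1},
  {"tx":0,"ty":0,"tz":-0.3,"wx":0,"wy":0,"wz":0,"claw":1},
  {"tx":0,"ty":0,"tz":-0.4,"wx":0,"wy":0,"wz":0,"claw":1},
  {"tx":0,"ty":0,"tz":-0.4,"wx":0,"wy":0,"wz":0,"claw":1},
  {"tx":0,"ty":0,"tz":-0.4,"wx":0,"wy":0,"wz":0,"claw":1},
])

```text
clock: 13.55
eef_pos: [634.9, 180.6, 145.5]
tool_rot: [3.14, 0.003, 3.035]
force: [-0.8, 0.1, -0.2]
width: -0.1
gripper_force: 0.0
```

```bash
python3 fin.py; python3 - <<'E'
from h import *
p=ctrl.get_image('scene');save(p,'end.png')
for c in('key_blue_top','key_yellow_top','key_green_top','key_red_top','bell','bowl','glasses_case','fob_cover','carabiner'):
    r=ctrl.trace(p,c)
    if r: q=pts(p,r[0]['pixels']);print(c,round(r[0]['score'],2),np.median(q,0).round(1),np.percentile(q[:,2],80).round(1))
E
```

```text
[-0.8  0.1 -0.2] 13.55
len along [492.  495.5 673.9 676.2]
fin 134 [ 497.4 -215.1   90.7] along 517.7
key_blue_top 0.71 [557.5 176.1  35.1] 37.8
key_yellow_top 0.8 [637.3 257.6  35.8] 37.7
key_green_top 0.59 [639.1 177.9  35.6] 38.4
key_red_top 0.61 [559.5 240.9  33. ] 36.2
bell 0.72 [575.6  -4.9  32.2] 43.6
bowl 0.83 [471.4 490.   31.9] 51.2
glasses_case 0.85 [656.5 434.3  46.2] 49.8
fob_cover 0.55 [426.6   4.9  19.1] 21.8
carabiner 0.74 [752.3 -17.8  13.1] 15.3
```

View pics/end.png

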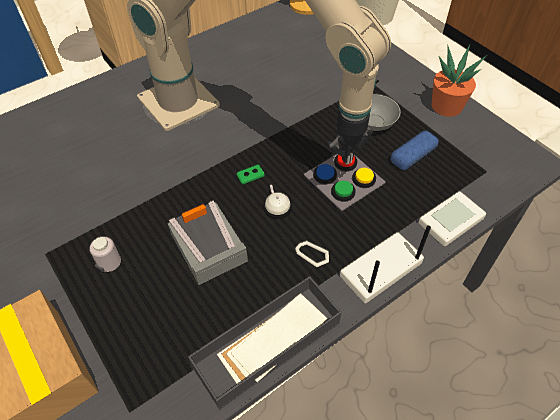

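The final picture shows the lid home in the box at (208,244), all the keys up (red is partly hidden by the hand), and the other things where they were.

```bash
python3 -c "
from cell import ctrl
print(ctrl.finish_job())"
```

```text
the job is handed in; nothing more can be done
None
```

The lid is wedged home against the stop, blue, yellow and green were then each pressed fully down in that order and released, red was never pressed, and the job is handed in (no verdict was returned).

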